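Stand the dipstick in the jug to mark the fill depth

ROBOT

A 6-joint arm with a two-finger parallel gripper is mounted at the origin on the work surface. World frame = base frame: x ahead of the robot, y to its left, z up, the work surface at z = 0. Lengths are in m, angles in rad, forces in N, time in s.
With the tool pointing down it reaches from about 0.4 to 0.825 m from the base axis. Payload 7 kg.
Tool frame: the origin (TCP) lies between the finger pads; the fingertips stand 22 mm ahead of it and the grasp point (between the pads) lies 3 mm ahead of it (arm.tip_reach is the distance from the TCP to the fingertips, in m); z points along the fingers, y is the line along which they close (so a half turn about z gives the same grasp; the last joint's range is limited). The gripper opens to 88 mm and grips with 3 to 60 N. Pads are 19 mm wide; open, the fingers measure 130 mm over their backs; the gripper's body (78 mm by 193 mm) begins 47 mm behind the grasp point.
Start: joints at [1.519, 0.359, 0.012, 0, -1.224, -0.288], TCP at [0.225, 0.636, 0.249] pointing down, gripper open.
Joint ranges: [-3.07, 3.07], [-1.43, 2.12], [-1.02, 1.25], [-3.03, 1.67], [-3.05, -0], [-3.03, 3.03]. Speed limits (rad/s): [2.39, 2.39, 3.01, 3.14, 3.14, 3.14].

INTERFACE

Orientations are given as [roll, pitch, yaw] about the fixed x, y, z axes, in that order (R = Rz(yaw) Ry(pitch) Rx(roll)).
In Python, from station import arm, viewer gives the robot as it stands. The module is installed in compiled form; this text tells all that it offers.
- The arm moves only by the tool apply_moves, never from a script. Its argument "commands" is a list that holds one entry, the list of rows, each a list of 5 numbers: the closure, from -1 (fully open) to 1 (shut), then the shift along the world's x, y, z as a fraction of full scale, then the turn about the world's z as a fraction of full scale. In form: [[[fingers, tx, ty, tz, yaw], ...]]. A call has 1 to 12 rows; each row shifts and turns the commanded pose from where the row before left it; what a row does not reach is not made up. Full scale, the value 1, is 20 cm for a shift and pi rad for a turn. A row lasts 1/10 s, in which the tool goes at most 50 mm and 8.59 degrees, less where a joint would pass 70% of its speed; a pose out of reach is approached as far as the arm can. A call with a number of a shift or a turn outside -1 to 1 is refused whole. A call with a gripper value outside its range is refused whole. The fingers move at their own pace and stop on an object; "force" is the grip in N (left out, the last holds). Time passes only in rows, so rows that do not move let the fingers close. It gives the time, the measured TCP pose, the force, the opening and the grip force at its end, in the units of the state.
- arm.get_state(): the state, without advancing time (a new reading comes with each control period).
- viewer.grab_frame(name): name is "side" or "top" or "wrist"; returns a dict with "image" (480x640x3 uint8, blue, green, red), "mtx" (3x3 intrinsics, pixels), "rvec" (rotation vector, rad) and "tvec" (3), from world to camera coordinates, as OpenCV has them. Camera axes: x right, y down, z forward; pixel columns grow to the right and rows downward; lengths in m; the calibration is good to about 2 mm. A picture is of the moment at which its call begins. There is no depth.
- arm.job_done(): hands the job in; it is judged then, once.
The state is a dict: "t": time; "q": joint angles; "qd": joint speeds; "joint_efforts": joint torques, N m; "eef_pos": TCP position; "ee_rot": TCP orientation; "force": force on the tool from outside, world axes, zero at the start; "moment": the same for the moment, N m; "width": finger opening in m; "gripper_force": force on a finger pad.
Only numpy, scipy, OpenCV 4.12 (cv2) and the standard library are available. Lean on these libraries where they do the work, as an engineer would, in place of code of your own. Each camera call takes 0.05 s, during which the arm holds its last target. There are 200 camera calls.

TASK

The tall steel jug is about to be filled: stand the red-banded dipstick in it with its foot resting on the jug's bottom, so that the band shows how high to fill, and let go. Leave the blue-banded dipstick in the stand, and leave the black paper cup and the jug standing where they are.

Things in the scene. Friction and masses are not known exactly. Their poses are not given: they have to be found in the camera images.
- red_stick: Dipstick to use: straight round wooden rod, 20 mm diameter, 190 mm long, 50 g, a 14 mm wide red band centred 70 mm above its foot, red head over its top 12 mm. Origin: centre of its foot; z along the rod to the head. Starts upright in a hole of a fixed stand: foot 10 mm, top 200 mm above the counter. Its top can be pinched from above at any yaw; it must rise 50 mm to leave the hole.
- blue_stick: Not wanted: same stick with blue band and head, in the stand's other hole, 100 mm away. Origin: centre of its foot; z along the rod. The white plastic stand (180 x 80 mm, 60 mm high) points roughly away from the robot, one hole nearer, one farther; its two open holes are 24 mm wide, 50 mm deep. A stack of white bowls, 60 mm high, stands over 0.72 m ahead of the robot.
- jug: Tall open jug of plain steel, 60 mm outside diameter, 104 mm high, straight walls 3 mm thick (54 mm inside), inner floor 4 mm above its underside (100 mm deep), 0.45 kg, loose on the counter. Origin: centre of its underside; z up through the mouth. A thin handle on its +y side reaches 63 mm from the axis; its top is 95 mm high.
- cup: Not wanted: black paper coffee cup with a white rim, open, 85 mm wide at the rim, 56 mm at the foot, 96 mm high, 80 g, loose on the counter. Origin: centre of its underside; z up. The jug and the cup may trade places.

How it is judged:
On the way:
1. the red-banded dipstick is lifted clear of the stand, its foot over 80 mm above the counter (height (world z) of red_stick above 0.08 m), for 0.1 s.
At the end, for the whole second after the job is handed in: The red dipstick stands head up (lean under 25 degrees) at rest in the jug, foot within 10 mm of its floor. Jug upright within 50 mm of its start, cup upright within 40 mm of its start, blue dipstick still in its hole (within 30 mm) (horizontal distance between red_stick and jug below 0.027 m and z of red_stick in the frame of jug between 0 and 0.014 m and angle between red_stick's own z axis and vertical below 0.44 rad and linear speed of red_stick below 0.02 m/s and angle between jug's own z axis and vertical below 0.1 rad and distance of jug from where it was at the start of the episode below 0.05 m and distance of cup from where it was at the start of the episode below 0.04 m and angle between cup's own z axis and vertical below 0.2 rad and distance of blue_stick from where it was at the start of the episode below 0.03 m); the robot touches nothing.
It fails at once if the jug is tipped by more than 25 degrees (angle between jug's own z axis and vertical above 0.44 rad).
It fails at once if the paper cup is knocked over or shoved more than 40 mm (angle between cup's own z axis and vertical above 0.5 rad or distance of cup from where it was at the start of the episode above 0.04 m).
It fails at once if the blue-banded dipstick is pulled out by more than 30 mm (distance of blue_stick from where it was at the start of the episode above 0.03 m).
It also fails if it takes over 40 s, if anything falls off the work surface, if the arm or the gripper's body presses on something with over 40 N, if the wrist force passes 120 N, or if a joint passes its speed limit or range.

## Working session

There is one attempt and no reset: what is moved stays moved. The work goes in short steps, Python scripts to look and compute and a tool call to move; the robot and the scene stay as the last step left them, time stands still between calls to the robot, and variables do not carry over. Pictures are saved under pics/ and viewed, at most 10 in all, crops included, and the job is handed in when it is done.

Besides the shell and the picture viewer there is one more tool, called in YAML: its name, and indented under it one key for each argument. apply_moves: Moves the arm, as the interface text tells. Shift numbers are shares of 20 cm and turn numbers shares of pi rad, none past 1 either way. Its arguments: {"type":"object","properties":{"commands":{"type":"array","items":{"type":"array","items":{"type":"array","items":{"type":"number"}}}},"force":{"type":"number"}},"required":["commands"]}

```bash
mkdir -p pics; cat > h.py <<'E'
import cv2,numpy as np
from station import arm,viewer
def grab(n,save=None):
    f=viewer.grab_frame(n)
    if save: cv2.imwrite(f'pics/{save}.png',f['image'])
    return f
def ray(f,u,v):
    R=cv2.Rodrigues(np.array(f['rvec'],float))[0];t=np.array(f['tvec'],float).ravel()
    p=cv2.undistortPoints(np.array([[[u,v]]],float),np.array(f['mtx'],float),None).ravel()
    return -R.T@t,R.T@np.array([p[0],p[1],1])
def plane(f,u,v,z):
    c,d=ray(f,u,v);return c+d*(z-c[2])/d[2]
def masks(f):
    h=cv2.cvtColor(f['image'],cv2.COLOR_BGR2HSV)
    return {'red':cv2.inRange(h,(0,120,60),(8,255,255))|cv2.inRange(h,(172,120,60),(180,255,255)),'blue':cv2.inRange(h,(100,120,50),(130,255,255))}
def blobs(m,a=15):
    n,_,s,c=cv2.connectedComponentsWithStats(m)
    return [(s[i].tolist(),c[i].round(1).tolist()) for i in range(1,n) if s[i][4]>a]
E
python3 - <<'E'
from h import *
s=arm.get_state();print(s['eef_pos'],s['ee_rot'],s['width'],arm.tip_reach)
ims=[]
for n in('top','side'):
    f=grab(n,n+'0');print(n,ray(f,320,240))
    for k,m in masks(f).items():print(k,blobs(m))
E
```

```text
[0.2248268  0.63599954 0.2476524 ] [ 3.14002426e+00 -1.25900263e-04 -3.39862925e-01] 0.08770486125534921 0.022
top (array([0.49023381, 0.01923213, 0.88173795]), array([ 0.05266842, -0.00293391, -0.99879462]))
red [([142, 199, 16, 13, 159], [149.5, 205.4]), ([176, 211, 5, 8, 16], [178.3, 214.4])]
blue [([162, 263, 14, 11, 118], [168.3, 267.8])]
side (array([ 0.16402821, -0.60614382,  0.4881391 ]), array([ 0.46376075,  0.72909414, -0.5034238 ]))
red [([255, 127, 10, 9, 76], [259.9, 131.1]), ([260, 178, 9, 8, 57], [264.1, 182.1])]
blue [([220, 139, 10, 9, 73], [224.6, 143.1]), ([227, 195, 9, 6, 41], [231.1, 197.5])]
```

View pics/top0.png

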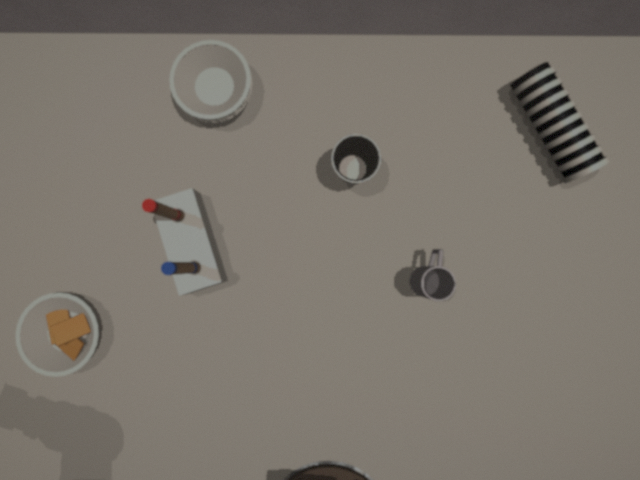

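View pics/side0.png

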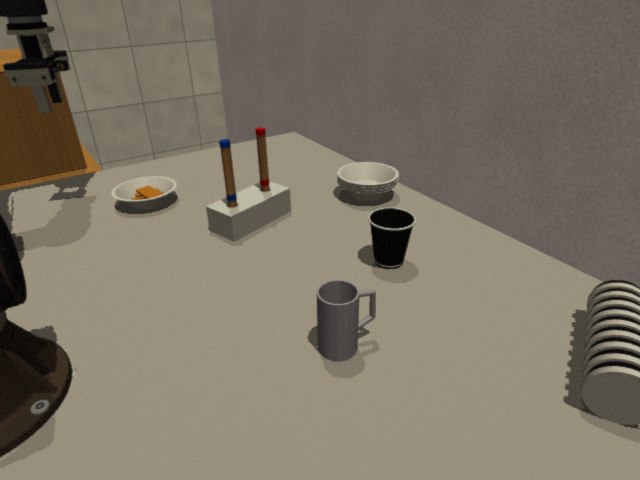

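The top view shows the red head at (149,205), the blue head at (168,268), the jug mouth near (437,283) with its handle pointing up in the image, and the cup at (356,160). In the side view the jug mouth is at about (338,292).

```bash
python3 - <<'E'
from h import *
T=grab('top');S=grab('side')
print('red',plane(T,149.5,205.4,.2),plane(S,259.9,131.1,.194),plane(S,264.1,182.1,.08))
print('blue',plane(T,168.3,267.8,.2),plane(S,224.6,143.1,.194))
print('jug',plane(T,437,283,.104),plane(S,338,292,.104),'handle',plane(T,435,254,.095))
print('cup',plane(T,356,159,.096),plane(S,391,221,.096))
print('bowls',plane(T,211,82,.06))
c=np.hstack([cv2.resize(T['image'][240:320,385:485],None,fx=4,fy=4,interpolation=2),cv2.resize(S['image'][270:370,300:390],(360,320)) ])
cv2.imwrite('pics/c.png',c)
E
```

```text
red [0.57745604 0.27583278 0.2       ] [0.58198085 0.28570207 0.194     ] [0.5771344  0.27543718 0.08      ]
blue [0.48334393 0.24466491 0.2       ] [0.48712621 0.25394959 0.194     ]
jug [ 0.45859647 -0.18339019  0.104     ] [ 0.46028452 -0.18492041  0.104     ] handle [ 0.50831454 -0.18296323  0.095     ]
cup [ 0.6747766  -0.04582393  0.096     ] [ 0.66971924 -0.05356562  0.096     ]
bowls [0.82742537 0.22129834 0.06      ]
```

View pics/c.png

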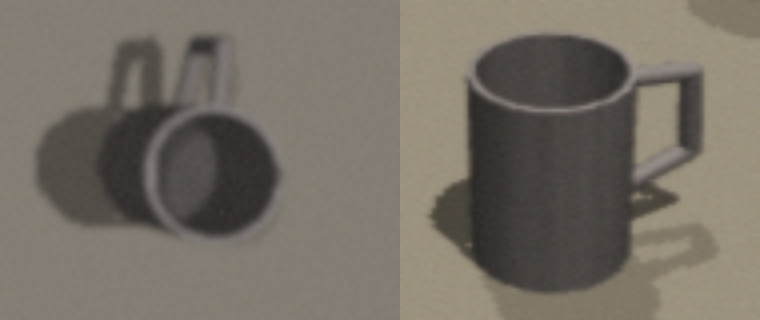

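Crop: jug mouth centre at (214,175) in the left half, which puts the jug at about (0.458, -0.185). The red stick's top is at about (0.578, 0.279).

apply_moves:
  commands:
    - [[-1,0.147,-0.149,0.07,0.009],[-1,0.147,-0.149,0.07,0.009],[-1,0.147,-0.149,0.07,0.009],[-1,0.147,-0.149,0.07,0.009],[-1,0.147,-0.149,0,0.009],[-1,0.147,-0.149,0,0.009],[-1,0.147,-0.149,0,0.009],[-1,0.147,-0.149,0,0.009],[-1,0.147,-0.149,0,0.009],[-1,0.147,-0.149,0,0.009],[-1,0.147,-0.149,0,0.009],[-1,0.147,-0.149,0,0.009]]
  force: 25

```text
t: 1.4
eef_pos: [0.5787, 0.2774, 0.3046]
ee_rot: [-3.142, 0.0, 0.001]
force: [0.6, 0.3, 0.1]
width: 0.0875
gripper_force: 0.0
```

apply_moves:
  commands:
    - [[-1,0,0,0,0],[-1,0,0,0,0]]

```text
t: 1.6
eef_pos: [0.5783, 0.2777, 0.304]
ee_rot: [3.141, 0.001, -0.003]
force: [-0.4, 0.0, 1.0]
width: 0.0878
gripper_force: 0.0
```

```bash
python3 - <<'E'
from h import *
s=arm.get_state();print(s['t'],s['eef_pos'],s['ee_rot'])
f=grab('wrist','w1');print(ray(f,320,240))
for k,m in masks(f).items():
    for b in blobs(m,60):print(k,b,plane(f,*b[1],.2),plane(f,*b[1],.08))
E
```

```text
1.6 [0.57828596 0.27773649 0.30402301] [ 3.14117959e+00  7.21970746e-04 -2.96346492e-03]
(array([0.65577578, 0.27715542, 0.4403512 ]), array([-0.28451219,  0.00327155, -0.9586822 ]))
red ([304, 233, 33, 34, 913], [320.2, 249.9]) [0.57823916 0.27787531 0.2       ] [0.53952749 0.27823473 0.08      ]
blue ([354, 380, 31, 20, 506], [368.9, 388.4]) [0.48098143 0.24564771 0.2       ] [0.39371196 0.22991688 0.08      ]
```

View pics/w1.png

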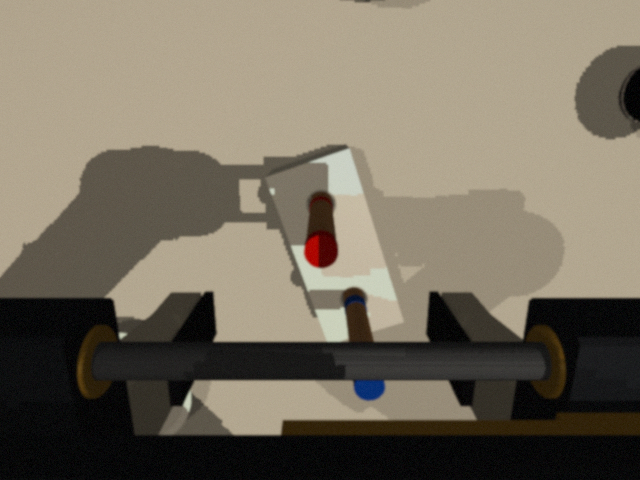

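The wrist picture shows the red head at (320,250), centred under the open fingers, and the blue stick at (369,388), well clear. Descend, grip, then lift.

apply_moves:
  commands:
    - [[-1,0,0,-0.15,0],[-1,0,0,-0.15,0],[-1,0,0,-0.15,0],[-1,0,0,-0.15,0],[-1,0,0,-0.055,0],[-1,0,0,0,0],[1,0,0,0,0],[1,0,0,0,0],[1,0,0,0,0],[1,0,0,0,0],[1,0,0,0,0],[1,0,0,0,0]]
  force: 25

```text
t: 2.85
eef_pos: [0.5779, 0.2787, 0.1738]
ee_rot: [-3.141, -0.0, -0.001]
force: [0.1, 0.3, 0.4]
width: 0.0452
gripper_force: 0.0
```

apply_moves:
  commands:
    - [[1,0,0,0,0],[1,0,0,0,0],[1,0,0,0.05,0],[1,0,0,0.1,0]]

```text
t: 3.25
eef_pos: [0.577, 0.2782, 0.2027]
ee_rot: [3.14, 0.003, -0.001]
force: [-0.1, -0.4, -0.9]
width: 0.0197
gripper_force: 25.0
```

apply_moves:
  commands:
    - [[1,0,0,0.15,0],[1,0,0,0.2,0],[1,0,0,0.2,0],[1,0,0,0.15,0],[1,0,0,0,0],[1,0,0,0,0]]

```text
t: 3.85
eef_pos: [0.5777, 0.2789, 0.3447]
ee_rot: [-3.14, -0.001, -0.001]
force: [-0.1, -0.4, -1.5]
width: 0.0192
gripper_force: 25.0
```

```bash
python3 - <<'E'
from h import *
s=arm.get_state();print(s['t'],s['eef_pos'],s['width'],s['gripper_force'])
f=grab('side','s2');x,y=s['eef_pos'][:2]
for b in blobs(masks(f)['red'],20):
    c,d=ray(f,*b[1]);n=np.array([x,y,0])-c;n[2]=0
    print(b,c+d*(n@n)/(d@n))
cv2.imwrite('pics/s2c.png',cv2.resize(f['image'][0:230,180:380],None,fx=2.5,fy=2.5))
E
```

```text
3.85 [0.57773508 0.27887557 0.34472792] 0.019199228496350716 24.99936193227768
([254, 107, 10, 8, 72], [258.6, 110.6]) [0.57933448 0.27812792 0.23995048]
```

View pics/s2c.png

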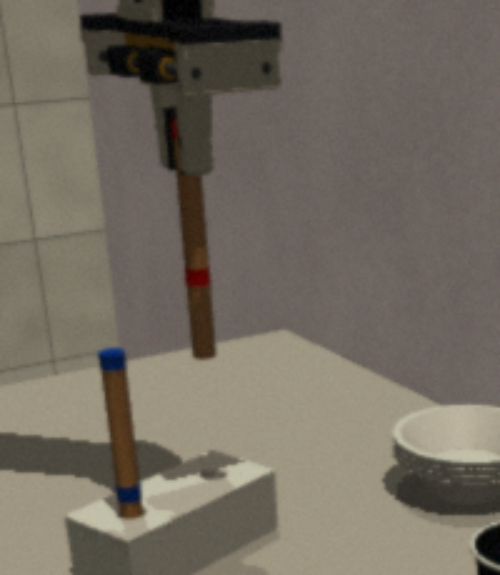

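The crop shows the stick held upright with its head between the pads. The band is at z = 0.240, so the foot is at about TCP − 0.175. Carry it to the jug.

apply_moves:
  commands:
    - [[1,-0.03,-0.1,0,0],[1,-0.05,-0.2,0,0],[1,-0.055,-0.21,0,0],[1,-0.055,-0.22,0,0],[1,-0.055,-0.22,0,0],[1,-0.055,-0.22,0,0],[1,-0.055,-0.22,0,0],[1,-0.055,-0.22,0,0],[1,-0.055,-0.22,0,0],[1,-0.055,-0.22,0,0],[1,-0.05,-0.2,0,0],[1,-0.03,-0.07,0,0]]

```text
t: 5.1
eef_pos: [0.456, -0.1878, 0.3423]
ee_rot: [3.141, 0.003, -0.003]
force: [-0.4, 0.0, -0.3]
width: 0.0197
gripper_force: 25.0
```

apply_moves:
  commands:
    - [[1,0,0,0,0],[1,0,0,0,0],[1,0,0,0,0]]

```text
t: 5.4
eef_pos: [0.4579, -0.1846, 0.343]
ee_rot: [-3.141, 0.001, 0.0]
force: [0.7, 0.1, -1.0]
width: 0.0193
gripper_force: 25.0
```

```bash
python3 - <<'E'
from h import *
s=arm.get_state();print(s['t'],s['eef_pos'],s['ee_rot'],s['width'])
f=grab('side');w=grab('wrist');x,y=s['eef_pos'][:2]
for b in blobs(masks(f)['red'],20):
    c,d=ray(f,*b[1]);n=np.array([x,y,0])-c;n[2]=0
    print(b,c+d*(n@n)/(d@n))
cv2.imwrite('pics/s3.png',np.hstack([cv2.resize(f['image'],(400,300)),cv2.resize(w['image'],(400,300))]))
E
```

```text
5.4 [ 0.4578537  -0.18456572  0.34301492] [-3.14135211e+00  9.87024550e-04  9.49240348e-05] 0.019261786112428982
([330, 105, 6, 14, 57], [332.6, 111.7]) [ 0.45356011 -0.18157323  0.35412314]
([331, 199, 16, 14, 174], [338.6, 206.4]) [ 0.45965145 -0.18581869  0.23702888]
```

View pics/s3.png

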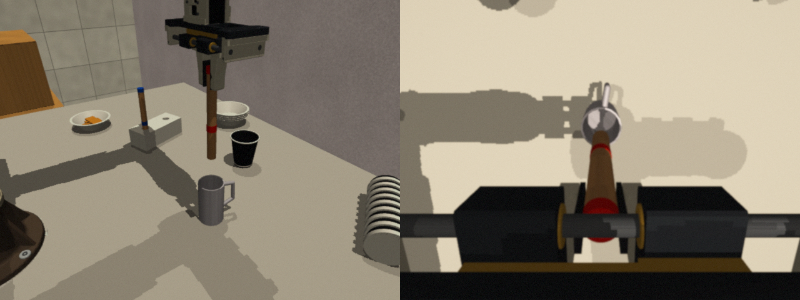

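The pictures show the stick hanging straight above the jug mouth, in line with it in both views. The foot is at about z = 0.169, so it has about 165 mm to go.

apply_moves:
  commands:
    - [[1,0,0,-0.1,0],[1,0,0,-0.1,0],[1,0,0,-0.1,0],[1,0,0,-0.1,0],[1,0,0,-0.1,0],[1,0,0,-0.1,0],[1,0,0,-0.075,0],[1,0,0,-0.05,0],[1,0,0,0,0]]

```text
t: 6.4
eef_pos: [0.4573, -0.1847, 0.1974]
ee_rot: [-3.141, 0.002, 0.0]
force: [0.2, 0.8, -0.3]
width: 0.0199
gripper_force: 25.0
```

apply_moves:
  commands:
    - [[1,0,0,-0.01,0],[1,0,0,-0.01,0],[1,0,0,-0.01,0],[1,0,0,-0.01,0],[1,0,0,0,0]]

```text
t: 6.9
eef_pos: [0.4577, -0.1852, 0.1905]
ee_rot: [-3.141, 0.0, -0.001]
force: [0.2, -0.2, -0.9]
width: 0.0198
gripper_force: 25.0
```

Foot is about 13 mm above the floor, with no contact yet.

apply_moves:
  commands:
    - [[1,0,0,-0.015,0],[1,0,0,-0.015,0],[1,0,0,-0.01,0],[1,0,0,-0.01,0],[1,0,0,0,0]]

```text
t: 7.4
eef_pos: [0.4576, -0.1852, 0.1802]
ee_rot: [-3.142, 0.001, -0.001]
force: [0.1, -0.0, -0.1]
width: 0.0195
gripper_force: 25.0
```

apply_moves:
  commands:
    - [[1,0,0,-0.005,0],[1,0,0,-0.005,0],[1,0,0,-0.005,0],[1,0,0,0,0]]

```text
t: 7.8
eef_pos: [0.4585, -0.1854, 0.1785]
ee_rot: [3.141, -0.002, -0.0]
force: [-0.1, 0.6, 6.6]
width: 0.0193
gripper_force: 25.0
```

6.6 N of contact at TCP 0.1785, which matches the foot resting on the floor. Release: partial opening, then full, then straight up.

apply_moves:
  commands:
    - [[0.4,0,0,0,0],[0.4,0,0,0,0],[0.4,0,0,0,0],[0.4,0,0,0,0],[-0.2,0,0,0,0],[-0.2,0,0,0,0],[-0.2,0,0,0,0],[-0.2,0,0,0,0],[-0.2,0,0,0,0]]

```text
t: 8.7
eef_pos: [0.4578, -0.1852, 0.1776]
ee_rot: [-3.142, -0.0, -0.001]
force: [-0.6, -1.0, 0.3]
width: 0.0521
gripper_force: 0.0
```

```bash
python3 - <<'E'
from h import *
s=arm.get_state();print(s['t'],s['eef_pos'],s['width'],s['force'])
f=grab('side');w=grab('wrist')
cv2.imwrite('pics/s4.png',np.hstack([cv2.resize(f['image'][60:360,180:480],None,fx=1,fy=1),cv2.resize(w['image'],(400,300))]))
E
```

```text
8.7 [ 0.45781367 -0.18521811  0.17756612] 0.052067216874555004 [-0.63171463 -0.98158101  0.32756737]
```

View pics/s4.png

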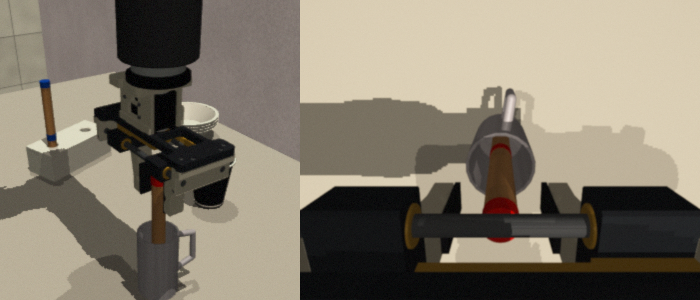

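The released stick stands upright in the jug, midway between the fingers. Retreat upward.

apply_moves:
  commands:
    - [[-0.2,0,0,0.05,0],[-0.2,0,0,0.1,0],[-0.2,0,0,0.15,0],[-0.2,0,0,0.15,0],[-0.2,0,0,0.15,0],[-0.2,0,0,0.1,0],[-0.2,0,0,0,0],[-0.2,0,0,0,0],[-0.2,0,0,0,0],[-0.2,0,0,0,0]]

```text
t: 9.8
eef_pos: [0.4573, -0.1852, 0.3168]
ee_rot: [-3.141, 0.002, -0.001]
force: [-0.3, -0.2, 0.7]
width: 0.053
gripper_force: 0.0
```

```bash
python3 - <<'E'
from h import *
s=arm.get_state();print(s['t'],s['eef_pos'])
f=grab('side');w=grab('wrist')
for b in blobs(masks(f)['red'],20):print(b)
cv2.imwrite('pics/s5.png',np.hstack([f['image'][60:360,180:480],cv2.resize(w['image'],(400,300))]))
E
```

```text
9.8 [ 0.45733381 -0.18517651  0.31678316]
([331, 232, 15, 15, 210], [338.2, 239.0])
```

View pics/s5.png

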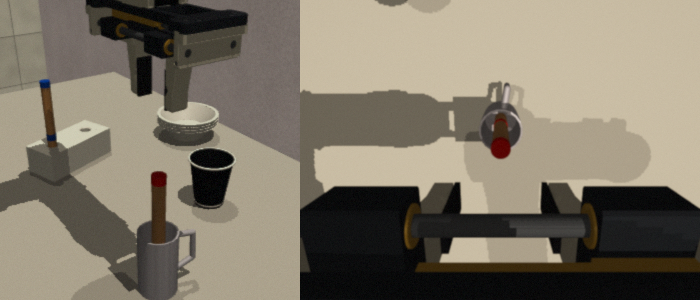

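The stick stands upright in the jug with its head at side pixel (338,239). The cup, the jug and the blue stick have not been disturbed, and the gripper is clear.

```bash
python3 -c "
from station import arm
print(arm.job_done())"
```

```text
the job is handed in; nothing more can be done
None
```

The red-banded dipstick is standing upright in the steel jug with its foot on the bottom; the blue dipstick, cup and jug look undisturbed in the last pictures, and the job is handed in (no verdict was returned).

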